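# Open the label printer by its flush lid catch

### The job

The cake-label printer on the packing bench is due for a new roll. Feel along the flat panel at the front of its top with a fingertip until you find the recessed catch, press the catch in so that the lid springs fully open by itself, then let go and take the hand clear. Leave the cakes and other things around it standing where they are.

Things in the scene. Friction and masses are not known exactly. Their poses are not given: they have to be found in the camera images.
- printer: Grey desktop label printer, fixed on the bench, 260 mm deep (x) by 240 wide (y) by 150 high. Origin at the centre of its underside; x runs from its front (label slot, towards the robot) to its back, y to the left, z up. Its level top is 150 mm above the bench: a flat panel 58 mm deep and 220 mm wide along the front edge and, behind it and flush with it, the lid, 183 mm long, with a clear window.
- panel_mid (a point): Middle of the flat front panel, on its top surface; axes as the printer's. The rigid panel reaches 29 mm to front and back (x), 110 mm to each side (y). The catch, of the same grey plastic, is at one of five places along it, y = -88, -44, 0, 44 or 88 mm and x = 0 from this point. Which one differs from printer to printer and is not told: feel for it, or look for its faint square outline.
- catch (a joint): The catch: a square opening, 36 x 36 mm, in the panel; its floor is a pad 2.5 mm below the panel, so a fingertip (or the closed pair) goes 2.5 mm deeper there, then the pad gives straight down. Value: m pressed, 0 at rest, 0.006 fully in; it frees the lid at 0.0035. A spring returns it: it gives at 1.5 N, frees the lid at about 4 N and is fully in at 5 N.
- lid (a joint): How far the lid is open, rad: 0 shut and latched, 1.25 fully open. Hinged along the printer's back. Once the catch frees it a damped spring swings it up and back to fully open in one to two seconds and keeps it there. Its front edge runs along the panel's rear edge and rises beside the finger; it pushes with only about 2 N.
- cake_a_mid (a point): Cupcake in a yellow paper case, 68 mm across the top, 48 mm high, loose; point at its centre. To be left alone.
- cake_b_mid (a point): A second such cupcake; point at its centre. To be left alone.
- cake_c_mid (a point): A third such cupcake; point at its centre. To be left alone.
- roll_mid (a point): Spare roll of white labels standing on end, 80 mm across, 100 mm high, loose; point at its centre. To be left alone.
- jar_mid (a point): Closed jar with a steel cap, 68 mm across, 95 mm high, loose; point at its centre. To be left alone.
- shaker_mid (a point): Aluminium sugar shaker, 66 mm across, 122 mm high, loose; point on its axis 60 mm up. To be left alone.
- spatula_mid (a point): Spatula with a wooden handle lying on the bench, loose; point near the middle of its length. To be left alone.

How it is judged:
By the outcome, as a careful person would: the job done as asked, in the order asked, and still so for the second after the job is handed in, with the robot touching nothing.
It also fails if it takes over 48 s, if anything falls off the work surface, if the arm or the gripper's body presses on something with over 40 N, if the wrist force passes 120 N, or if a joint passes its speed limit or range.

### The arm

A 7-joint arm with a two-finger parallel gripper is mounted at the origin on the work surface. World frame = base frame: x ahead of the robot, y to its left, z up, the work surface at z = 0. Lengths are in mm, angles in rad, forces in N, time in s.
With the tool pointing down it reaches from about 350 to 900 mm from the base axis. Payload 19.9 kg.
Tool frame: the origin (TCP) lies midway between the tips of the shut fingers; the grasp point (between the pads) lies arm.hold_point_z behind it (arm.hold_point_z is the distance from the TCP to the grasp point, in mm); x points along the fingers, y is the direction in which the jaws open and shut, and the axes are right-handed (so a half turn about x gives the same grasp; the last joint's range is limited). The gripper opens to 94 mm and grips with 3 to 60 N. Pads are 16 mm wide; open, the fingers measure 119 mm over their backs; the gripper's body (75 mm by 177 mm) begins 78 mm behind the grasp point.
Start: joints at [-1.183, 0.417, -0.01, 1.614, 0.005, 1.111, -0.053], TCP at [260.418, 568.138, 205.425] pointing down, gripper open.
Joint ranges: [-2.81, 2.81], [-0.39, 2.02], [-1.27, 1.25], [0.06, 2.57], [-1.19, 4.33], [0.19, 2], [-2.82, 2.82]. Speed limits (rad/s): [1.89, 1.89, 2.39, 2.39, 3.01, 3.01, 3.01].

### API

Orientations are given as a unit quaternion [w, x, y, z].
In Python, from workcell import arm gives the robot as it stands.
- The arm moves only by the tool jog_arm, never from a script. Its argument "rows" is one flat list of numbers, 5 for each row, row after row: the gripper command: -1 is fully open, 1 is shut, values between are in proportion, then the shift along the tool's x, y, z scaled (see below), then the turn about the tool's x scaled (see below). A call has 1 to 10 rows; each row shifts and turns the commanded pose from where the row before left it, along the tool's axes as they then stand; what a row does not reach is not made up. The controller multiplies each number of a shift by 30 mm and each number of a turn by 8 degrees. A row lasts 1/8 s, in which the tool goes at most 62.5 mm and 10.7 degrees, less where a joint would pass 70% of its speed; a pose out of reach is approached as far as the arm can. A call with a number of a shift or a turn outside -1 to 1 is refused whole. A call with a gripper value outside its range is refused whole. The fingers move at their own pace and stop on an object; "force" is the grip in N (left out, the last holds). Time passes only in rows, so rows that do not move let the fingers close. It gives the time, the measured TCP pose, the force and the opening at its end, in the units of the state.
- arm.get_state(): the state, without advancing time (a new reading comes with each control period).
- arm.snapshot(name): name is "scene" or "top"; returns the picture (384x512x3 uint8, red, green, blue); there is no depth.
- arm.camera_info(name): a dict with "fx", "fy", "cx", "cy" (pixels), "R" (3x3) and "t" (3): a world point X has camera coordinates R X + t. Camera axes: x right, y down, z forward; pixel columns grow to the right and rows downward; lengths in mm; the calibration is good to about 2 mm. A picture is of the moment at which its call begins. camera_info takes no time and is no camera call.
- arm.hand_in(): hands the job in, once; it reports no verdict.
The state is a dict: "clock": time; "joint_positions": joint angles; "dq": joint speeds; "tau": joint torques, N m; "position": TCP position; "tool_rot": TCP orientation; "contact_force": force on the tool from outside, world axes, zero at the start; "torque": the same for the moment, N m; "grip_width": finger opening in mm.
Only numpy, scipy, OpenCV 4.12 (cv2) and the standard library are available. Lean on these libraries where they do the work, as an engineer would, in place of code of your own. Each camera call takes 0.05 s, during which the arm holds its last target.

## Working session

There is one attempt and no reset: what is moved stays moved. The work goes in short steps, Python scripts to look and compute and a tool call to move; the robot and the scene stay as the last step left them, time stands still between calls to the robot, and variables do not carry over. Pictures are saved under pics/ and viewed, and the job is handed in when it is done.

Besides the shell and the picture viewer there is one more tool, called after "Call:" as name(argument=value, ...) on one line, values as JSON. jog_arm: Moves the arm, as the interface text tells. Shifts and turns lie within -1 to 1; 1 stands for 30 mm of shift or 8 degrees of turn. Its arguments: {"type":"object","properties":{"rows":{"type":"array","items":{"type":"number","minimum":-1,"maximum":1}},"force":{"type":"number"}},"required":["rows"]}

```bash
mkdir -p pics
python3 - <<'E'
from workcell import arm
import cv2
for n in("scene","top"):
    im=arm.snapshot(n); cv2.imwrite(f"pics/{n}0.png",cv2.cvtColor(im,cv2.COLOR_RGB2BGR))
    print(n,arm.camera_info(n))
print(arm.get_state(), arm.hold_point_z)
E
```

```text
scene {'fx': 499.43556208071163, 'fy': 499.43556208071163, 'cx': 260.03656808741414, 'cy': 183.06233409773048, 'R': array([[-0.48504593,  0.87432331, -0.01700557],
       [ 0.67806653,  0.36374676, -0.63868151],
       [-0.55222842, -0.32132077, -0.76928326]]), 't': array([ 188.95104154, -309.76820827, 1753.49139825])}
top {'fx': 351.3347861869148, 'fy': 351.3347861869148, 'cx': 255.74626308651946, 'cy': 189.2330472831432, 'R': array([[-1.27525079e-02, -9.99917126e-01, -1.76466146e-03],
       [-9.78032948e-01,  1.28405828e-02, -2.08054495e-01],
       [ 2.08059912e-01, -9.27319553e-04, -9.78115644e-01]]), 't': array([ 72.29906307, 531.75311674, 928.92520513])}
{'clock': 0.1, 'joint_positions': array([-1.18247134,  0.41787746, -0.01030953,  1.61411921,  0.00471278,
        1.11071484, -0.05298423]), 'dq': array([ 2.39634663e-05, -3.66401660e-04,  1.71925389e-03, -1.21690788e-03,
       -1.20714259e-03,  6.88650747e-04, -2.58876739e-04]), 'tau': array([ 6.11442101e-04, -8.52585626e+01,  6.39498197e-01, -4.26699007e+01,
       -4.88920603e-02,  1.64796930e-02,  6.07732522e-05]), 'position': array([260.3105281 , 567.82864045, 204.90860456]), 'tool_rot': array([ 0.6907928 ,  0.1504026 ,  0.690892  , -0.15117079]), 'contact_force': array([-0.13573476,  0.48131235,  0.75169275]), 'torque': array([-0.02159112,  0.04337646, -0.01198072]), 'grip_width': 94.12248249606284} 18.8
```

View pics/scene0.png

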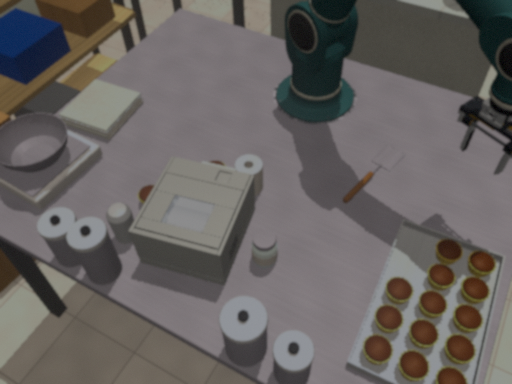

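View pics/top0.png

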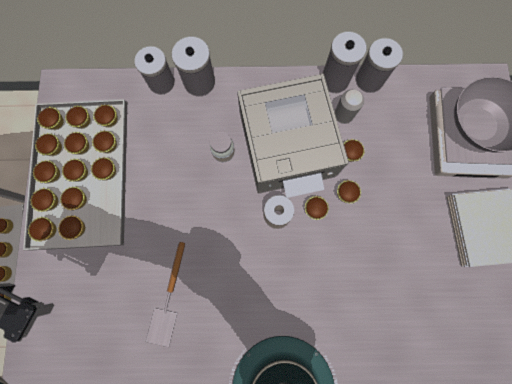

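The top view shows the printer at about (293,130), with a faint square near (285,165). The scene view also has a square near (228,177). I'll zoom in on both.

Run:
```python
import cv2,numpy as np
a=cv2.imread("pics/top0.png")[65:225,215:375]; a=cv2.resize(a,None,fx=4.9,fy=3.7*1,interpolation=cv2.INTER_CUBIC) if 0 else cv2.resize(a,(600,600),interpolation=cv2.INTER_CUBIC)
cv2.imwrite("pics/topz.png",a)
b=cv2.imread("pics/scene0.png")[145:285,115:285]; cv2.imwrite("pics/scz.png",cv2.resize(b,(680,560),interpolation=cv2.INTER_CUBIC))
```

```text
(no output)
```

View pics/topz.png

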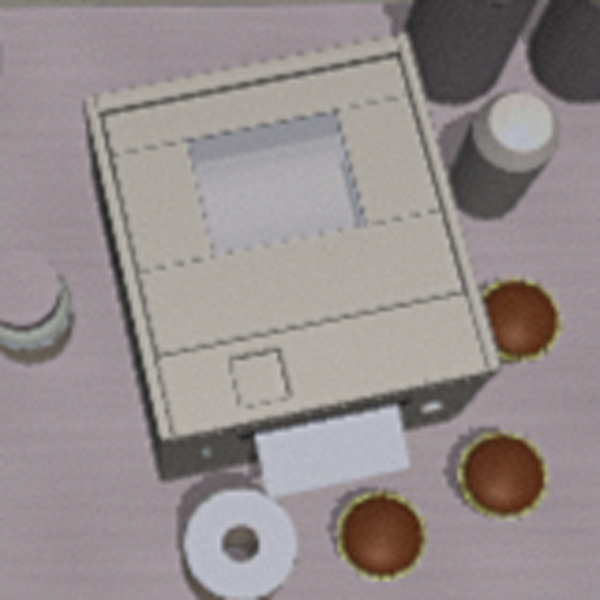

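View pics/scz.png

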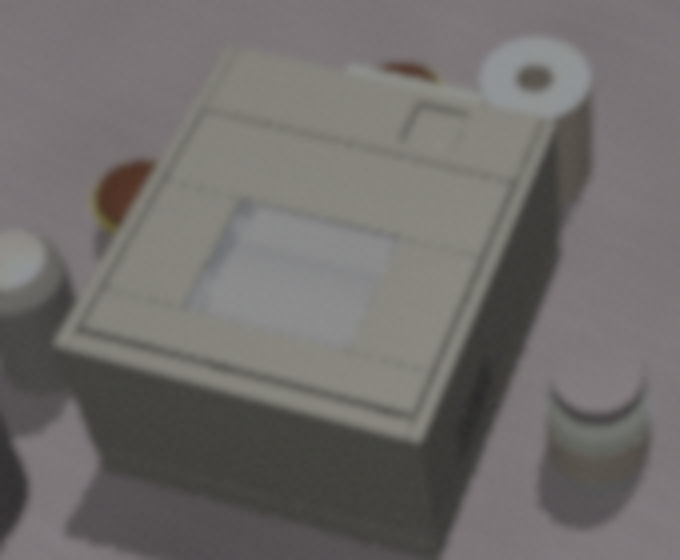

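The recessed square shows in both views, at about (261,378) in the top zoom. I'll cast rays onto z=150.

```bash
cat > h.py <<'E'
import numpy as np
from workcell import arm
def ray(n,u,v,z):
    c=arm.camera_info(n);R,t=c['R'],c['t']
    d=R.T@np.array([(u-c['cx'])/c['fx'],(v-c['cy'])/c['fy'],1]);o=-R.T@t
    return o+d*(z-o[2])/d[2]
E
python3 - <<'E'
from h import *
f=lambda U,V,z=150:ray("top",(U+.5)/3.75-.5+215,(V+.5)/3.75-.5+65,z)
g=lambda U,V,z=150:ray("scene",(U+.5)/4-.5+115,(V+.5)/4-.5+145,z)
for nm,p in dict(BL=(88,100),BR=(405,38),FR=(497,370),FL=(165,437),C=(261,378),seamL=(160,355),seamR=(466,293)).items(): print(nm,f(*p).round(1))
BL,BR,FR,FL=[f(*p)[:2] for p in((88,100),(405,38),(497,370),(165,437))]
print(np.linalg.norm(BL-FL),np.linalg.norm(BR-FR),np.linalg.norm(BL-BR),np.linalg.norm(FL-FR))
c=(BL+BR+FR+FL)/4
ex=(BL+BR-FL-FR);ex/=np.linalg.norm(ex);ey=np.array([-ex[1],ex[0]]);y2=(BL+FL-BR-FR);y2/=np.linalg.norm(y2)
print("c",c,"yaw",np.degrees(np.arctan2(ex[1],ex[0])),np.degrees(np.arctan2(-y2[0],y2[1])))
d=f(261,378)[:2]-c; print("catch local",d@ex,d@ey)
s=[g(*p)[:2] for p in((60,347),(228,48),(555,120),(418,440))] # BR? FR FL BL
print("scene BR FR FL BL",np.round(s,1),"C",g(435,124).round(1)[:2], "cent",np.mean(s,0))
e=g(435,124)[:2]-np.mean(s,0);print(e@ex,e@ey)
print("roll top",f(240,545,100).round(),"cakes",f(381,535,48).round(),f(505,474,48).round(),f(520,320,48).round(),"shaker",f(520,125,122).round(),"jar",f(30,300,95).round())
from scipy.spatial.transform import Rotation as Ro
q=arm.get_state()['tool_rot'];print(Ro.from_quat(q,scalar_first=True).as_matrix().round(3))
E
```

```text
BL [782.5 109.5 150. ]
BR [ 828.2 -120.3  150. ]
FR [ 577.7 -170.2  150. ]
FL [533.5  57.9 150. ]
C [574.1  -8.4 150. ]
seamL [591.4  60.5 150. ]
seamR [ 633.4 -152.4  150. ]
254.31493166163608 255.4741900838261 234.30271353117504 232.3299375064197
c [680.48419133 -30.76517701] yaw 11.489801754863208 11.100511673310208
catch local -99.76849252218906 43.104831715321865
scene BR FR FL BL [[ 832.7 -114.1]
 [ 581.4 -168.3]
 [ 532.    61.7]
 [ 784.7  112.6]] C [572.6  -6.7] cent [682.67323659 -27.00542998]
-103.78662519549002 41.839957276234095
roll top [466.   6. 100.] cakes [ 480. -103.   48.] [ 526. -199.   48.] [ 647. -218.   48.] shaker [ 773. -207.  122.] jar [652. 155.  95.]
[[-0.     0.417  0.909]
 [-0.001  0.909 -0.417]
 [-1.    -0.001  0.   ]]
```

The catch is at local y≈+43, so it's the +44 slot, at about (573.5,-7) in world coordinates. Both views agree within 2 mm. Next I'll shut the fingers and turn +36° about vertical, which lines the jaw axis up with the printer's y.

Call:
jog_arm(rows=[1,0,0,0,-0.9,1,0,0,0,-0.9,1,0,0,0,-0.9,1,0,0,0,-0.9,1,0,0,0,-0.9,1,0,0,0,0,1,0,0,0,0], force=20)

```text
clock: 0.98
position: [260.4, 568.0, 205.3]
tool_rot: [0.704, -0.069, 0.704, 0.069]
contact_force: [0.7, 0.1, 0.1]
grip_width: 27.4
```

```bash
cat > rel.py <<'E'
import sys
from h import *
from scipy.spatial.transform import Rotation as Ro
s=arm.get_state();M=Ro.from_quat(s['tool_rot'],scalar_first=True).as_matrix()
T=np.array(list(map(float,sys.argv[1:4])))
print("t",s['clock'],"p",s['position'].round(1),"yaw y",np.degrees(np.arctan2(M[1,1],M[0,1])).round(1),"F",s['contact_force'].round(2),"w",round(s['grip_width'],1))
print("tool delta mm",(M.T@(T-s['position'])).round(1),"units",(M.T@(T-s['position'])/30).round(2)); print(M.round(3).tolist())
E
python3 rel.py 573 -7 190
```

```text
t 0.975 p [260.4 568.  205.3] yaw y 101.2 F [0.67 0.08 0.05] w 27.4
tool delta mm [  15.4 -624.8  195. ] units [  0.51 -20.83   6.5 ]
[[-0.0, -0.194, 0.981], [-0.0, 0.981, 0.194], [-1.0, -0.0, -0.0]]
```

Call:
jog_arm(rows=[1,0,-1,0.31,0,1,0,-1,0.31,0,1,0,-1,0.31,0,1,0,-1,0.31,0,1,0,-1,0.31,0,1,0,-1,0.31,0,1,0,-1,0.31,0,1,0,-1,0.31,0,1,0,-1,0.31,0,1,0,-1,0.31,0])

```text
clock: 2.22
position: [411.1, 291.5, 205.5]
tool_rot: [0.704, -0.069, 0.704, 0.069]
contact_force: [1.0, 0.3, -0.3]
grip_width: 0.6
```

Call:
jog_arm(rows=[1,0,-1,0.31,0,1,0,-1,0.31,0,1,0,-1,0.31,0,1,0,-1,0.31,0,1,0,-1,0.31,0,1,0,-1,0.31,0,1,0,-1,0.31,0,1,0,-1,0.31,0,1,0,-1,0.31,0,1,0,-0.5,0.31,0])

```text
clock: 3.48
position: [558.7, 30.0, 205.5]
tool_rot: [0.704, -0.069, 0.704, 0.069]
contact_force: [-1.0, 0.5, 0.3]
grip_width: 0.4
```

Call:
jog_arm(rows=[1,0,0,0,0,1,0,0,0,0,1,0,0,0,0])

```text
clock: 3.85
position: [557.8, 32.3, 205.5]
tool_rot: [0.704, -0.07, 0.704, 0.071]
contact_force: [-0.6, 0.2, 0.4]
grip_width: 0.8
```

```bash
python3 rel.py 573 -7 165
```

```text
t 3.85 p [557.8  32.3 205.5] yaw y 101.4 F [-0.55  0.19  0.38] w 0.8
tool delta mm [ 40.5 -41.6   7.1] units [ 1.35 -1.39  0.24]
[[-0.0, -0.198, 0.98], [0.0, 0.98, 0.198], [-1.0, 0.0, -0.0]]
```

I'm over the panel's left end, so I'll touch the rigid panel gently first to get a height reference.

Call:
jog_arm(rows=[1,0,0,0.24,0,1,0.7,0,0,0,1,0.7,0,0,0,1,0.23,0,0,0,1,0,0,0,0,1,0,0,0,0])

```text
clock: 4.6
position: [565.7, 32.8, 157.4]
tool_rot: [0.704, -0.07, 0.703, 0.07]
contact_force: [0.3, 0.6, -0.3]
grip_width: 0.4
```

Call:
jog_arm(rows=[1,0.05,0,0,0,1,0,0,0,0])

```text
clock: 4.85
position: [565.3, 32.7, 155.3]
tool_rot: [0.704, -0.07, 0.704, 0.07]
contact_force: [0.4, -0.5, 0.3]
grip_width: 0.1
```

Call:
jog_arm(rows=[1,0.05,0,0,0,1,0,0,0,0])

```text
clock: 5.1
position: [565.1, 32.7, 153.5]
tool_rot: [0.704, -0.07, 0.704, 0.07]
contact_force: [0.0, 0.3, 0.1]
grip_width: 0.4
```

Call:
jog_arm(rows=[1,0.05,0,0,0,1,0,0,0,0])

```text
clock: 5.35
position: [565.1, 32.7, 151.9]
tool_rot: [0.704, -0.07, 0.704, 0.07]
contact_force: [-0.2, 0.1, 0.3]
grip_width: 0.5
```

Call:
jog_arm(rows=[1,0.04,0,0,0,1,0,0,0,0])

```text
clock: 5.6
position: [565.2, 32.7, 150.8]
tool_rot: [0.704, -0.07, 0.704, 0.07]
contact_force: [-0.2, -0.7, 0.8]
grip_width: 0.1
```

Call:
jog_arm(rows=[1,0.03,0,0,0,1,0,0,0,0])

```text
clock: 5.85
position: [565.3, 32.7, 150.3]
tool_rot: [0.704, -0.07, 0.704, 0.07]
contact_force: [-3.1, -0.0, 5.6]
grip_width: 0.3
```

I touched the rigid panel at z≈150.3 with 5.6 N. Now I'll lift and move over the catch.

Call:
jog_arm(rows=[1,-0.25,0,0,0,1,0,-0.7,0,0,1,0,-0.65,0,0,1,0,0,0,0,1,0,0,0,0])

```text
clock: 6.48
position: [573.1, -6.5, 157.4]
tool_rot: [0.704, -0.07, 0.704, 0.07]
contact_force: [-0.1, -0.1, 0.1]
grip_width: 0.3
```

```bash
python3 rel.py 573 -7 150.3
```

```text
t 6.475 p [573.1  -6.5 157.4] yaw y 101.4 F [-0.11 -0.11  0.09] w 0.3
tool delta mm [ 7.1 -0.5 -0.2] units [ 0.24 -0.02 -0.01]
[[-0.0, -0.197, 0.98], [0.0, 0.98, 0.197], [-1.0, 0.0, -0.0]]
```

Call:
jog_arm(rows=[1,0.2,0,0,0,1,0,0,0,0,1,0,0,0,0])

```text
clock: 6.85
position: [573.1, -6.7, 151.4]
tool_rot: [0.704, -0.07, 0.704, 0.07]
contact_force: [0.9, 0.1, 1.1]
grip_width: 0.4
```

Call:
jog_arm(rows=[1,0.06,0,0,0,1,0,0,0,0])

```text
clock: 7.1
position: [573.1, -7.0, 149.5]
tool_rot: [0.704, -0.07, 0.704, 0.07]
contact_force: [-0.6, -1.0, 1.0]
grip_width: 0.3
```

Call:
jog_arm(rows=[1,0.05,0,0,0,1,0,0,0,0])

```text
clock: 7.35
position: [573.1, -7.0, 148.1]
tool_rot: [0.704, -0.07, 0.704, 0.07]
contact_force: [-0.7, 0.5, -0.2]
grip_width: 0.3
```

The tip is already below panel level with no force on it, so this is the recess. I'll press on down.

Call:
jog_arm(rows=[1,0.05,0,0,0,1,0,0,0,0])

```text
clock: 7.6
position: [573.2, -7.0, 146.7]
tool_rot: [0.704, -0.07, 0.704, 0.07]
contact_force: [-0.1, -0.1, 1.7]
grip_width: 0.5
```

Call:
jog_arm(rows=[1,0.05,0,0,0,1,0.05,0,0,0,1,0,0,0,0])

```text
clock: 7.98
position: [573.3, -7.0, 143.6]
tool_rot: [0.704, -0.07, 0.704, 0.07]
contact_force: [-1.5, -0.9, 3.4]
grip_width: 0.6
```

Call:
jog_arm(rows=[1,0.03,0,0,0,1,0,0,0,0])

```text
clock: 8.22
position: [573.2, -7.0, 142.8]
tool_rot: [0.704, -0.07, 0.704, 0.07]
contact_force: [-0.9, -0.4, 4.2]
grip_width: 0.3
```

Run:
```python
from h import *
import cv2
im=arm.snapshot("scene"); cv2.imwrite("pics/s1.png",cv2.cvtColor(im,cv2.COLOR_RGB2BGR))
s=arm.get_state();print(s['position'],s['contact_force'])
```

```text
[573.24879847  -7.01670594 142.81775065] [-0.67680769  0.65483249  3.66277062]
```

View pics/s1.png

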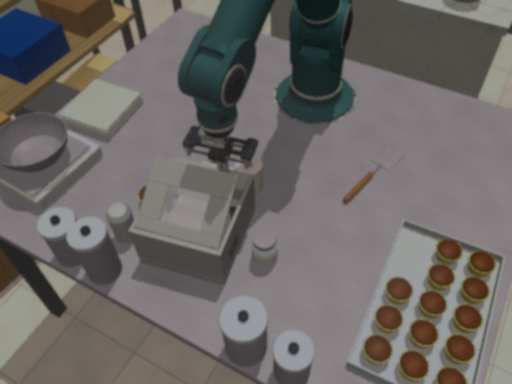

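The lid's front edge, around (160-255, 165-205), appears to be lifting. I'll hold still while it swings, then look again.

Call:
jog_arm(rows=[1,0,0,0,0,1,0,0,0,0,1,0,0,0,0,1,0,0,0,0,1,0,0,0,0,1,0,0,0,0,1,0,0,0,0,1,0,0,0,0,1,0,0,0,0,1,0,0,0,0])

```text
clock: 9.52
position: [573.2, -7.0, 142.8]
tool_rot: [0.704, -0.07, 0.704, 0.07]
contact_force: [-0.3, 0.2, 5.3]
grip_width: 0.1
```

Run:
```python
from h import *
import cv2
im=arm.snapshot("scene"); cv2.imwrite("pics/s2.png",cv2.cvtColor(im,cv2.COLOR_RGB2BGR))
s=arm.get_state();print(s['position'],s['contact_force'])
```

```text
[573.2146288   -7.03526265 142.78346301] [-0.46809663 -0.3583919   4.0290665 ]
```

View pics/s2.png

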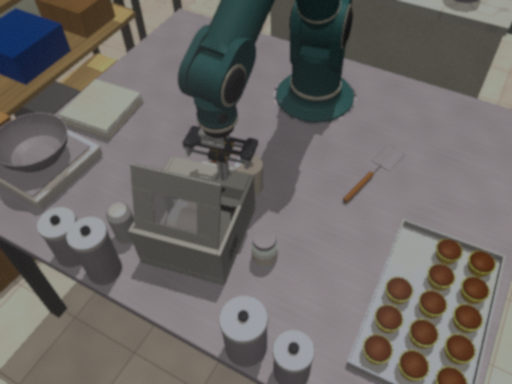

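The lid is up. I'll withdraw straight up, then back towards the robot.

Call:
jog_arm(rows=[1,-0.3,0,0,0,1,-0.7,0,0,0,1,-1,0,0,0,1,-1,0,0,0,1,-1,0,-0.5,0,1,0,0,-1,0,1,0,0.5,-1,0,1,0,1,-0.5,0,1,0,1,0,0,1,0,1,0,0])

```text
clock: 10.82
position: [463.6, 79.1, 263.3]
tool_rot: [0.704, -0.07, 0.704, 0.07]
contact_force: [1.1, 0.7, 0.2]
grip_width: 0.4
```

Call:
jog_arm(rows=[1,0,1,0,0,1,0,1,0,0,1,0,1,0,0,1,0,1,0,0,1,0,0.5,0,0,1,0,0,0,0,1,0,0,0,0,1,0,0,0,0,1,0,0,0,0,1,0,0,0,0])

```text
clock: 12.08
position: [437.7, 210.4, 262.8]
tool_rot: [0.704, -0.07, 0.704, 0.07]
contact_force: [0.0, -0.9, 0.4]
grip_width: 0.7
```

Run:
```python
from h import *
import cv2
a=[cv2.cvtColor(arm.snapshot(n),cv2.COLOR_RGB2BGR) for n in("scene","top")]
cv2.imwrite("pics/s3.png",cv2.resize(np.vstack(a),(400*1,600))) 
cv2.imwrite("pics/t3.png",a[1]);cv2.imwrite("pics/c3.png",a[0])
s=arm.get_state();print(s['clock'],s['position'],s['contact_force'],abs(s['dq']).max())
```

```text
12.175 [437.6571558  210.46818993 262.76689537] [ 0.07815326 -0.57969618  0.11371436] 0.0018377654265763553
```

View pics/t3.png

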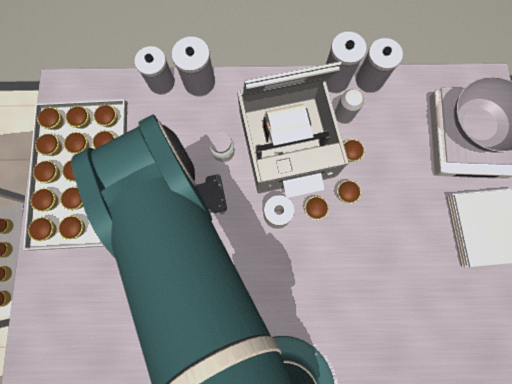

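View pics/c3.png

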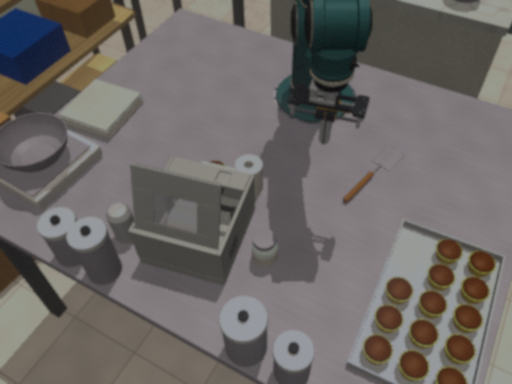

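The lid stands open, with its edge at (245,85)-(340,68) in the top view. It hasn't moved since the previous picture. The roll (279,209), cakes, jar and shaker are where they were, and the hand is clear. Before handing in, I'll check the lid angle and the object positions by numbers.

Run:
```python
from h import *
import cv2
c=arm.camera_info("scene")
ex=np.array([.9806,.196]);ey=np.array([-.196,.9806]);c0=np.array([681.5,-29])
for th in(1.0,1.1,1.25):
  o=[]
  for y in(110,-110):
    xl=111-183*np.cos(th);P=np.r_[c0+xl*ex+y*ey,150+183*np.sin(th)]
    q=c['R']@P+c['t'];o+= [round(c['fx']*q[0]/q[2]+c['cx']),round(c['fy']*q[1]/q[2]+c['cy'])]
  print(th,"predicted edge px L,R",o)
a,b=cv2.imread("pics/s2.png"),cv2.imread("pics/c3.png")
print("lid region diff",cv2.absdiff(a,b)[160:275,130:222].mean())
a,b=cv2.imread("pics/top0.png"),cv2.imread("pics/t3.png")
for n,(u,v) in dict(roll=(279,209),c1=(317,208),c2=(349,191),c3=(353,150),shk=(351,100),jar=(222,147)).items():
    t=a[v-11:v+11,u-11:u+11];r=cv2.matchTemplate(b[v-19:v+19,u-19:u+19],t,cv2.TM_CCOEFF_NORMED);_,m,_,l=cv2.minMaxLoc(r);print(n,round(m,2),l[0]-8,l[1]-8)
```

```text
1.0 predicted edge px L,R [228, 175, 140, 154]
1.1 predicted edge px L,R [226, 177, 136, 156]
1.25 predicted edge px L,R [221, 183, 130, 161]
lid region diff 4.646124763705104
roll 1.0 0 0
c1 1.0 0 0
c2 1.0 0 0
c3 1.0 0 0
shk 1.0 0 0
jar 0.86 0 0
```

```bash
python3 -c "
from workcell import arm
print(arm.hand_in())"
```

```text
the job is handed in; nothing more can be done
None
```

The printer lid is fully open, the hand is clear, and I handed the job in at about 12 s.

- **Finding the catch:** I saw its faint outline in both views at the +44 mm place. A light touch on the rigid panel beside it met resistance at z≈150.3 with 5.6 N. At the catch, the closed fingertips went past that height with no force. I didn't feel along the other places.
- **Pressing it:** I pressed with about 4–5 N, down to z≈142.8. The lid sprang open by itself, and I lifted straight up and moved the hand away to the left.
- **Last checks:**
  - **Lid:** its edge in the picture fits 1.25 rad best and held its position after the hand withdrew.
  - **Loose things:** the roll, all three cakes, the shaker and the jar showed no shift in the top view. The jar's match was weaker (0.86), and I didn't look into why. I checked the spatula only by eye in the scene view, because the arm hid it from above.
  - **Robot:** it was still, with the force reading at noise level.

No check failed or disagreed.

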